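Close the panel-meter housing and snap its bezel home

ROBOT

A 7-joint arm with a two-finger parallel gripper is mounted at the origin on a cart in front of the work surface, level with it; the furniture and walls round the work are solid. World frame = base frame: x ahead of the robot, y to its left, z up, the work surface at z = 0. Lengths are in m, angles in rad, forces in N, time in s.
With the tool pointing down it reaches from about 0.4 to 0.85 m from the base axis. Payload 10.4 kg.
Tool frame: the origin (TCP) lies at the very end of the fingers, on their centre line; the grasp point (between the pads) lies 19 mm behind it (r.pinch_z is the distance from the TCP to the grasp point, in m); z points along the fingers, y is the line along which they close (so a half turn about z gives the same grasp; the last joint's range is limited). The gripper opens to 87 mm and grips with 3 to 60 N. Pads are 19 mm wide; open, the fingers measure 117 mm over their backs; the gripper's body (75 mm by 190 mm) begins 51 mm behind the grasp point.
Start: joints at [1.206, 0.332, -0.065, 1.46, 0.022, 1.35, -0.088], TCP at [0.21, -0.589, 0.223] pointing down, gripper open.
Joint ranges: [-2.6, 2.6], [-0.5, 2.12], [-1.47, 1.34], [0.16, 2.42], [-1.27, 4.41], [0.06, 2.06], [-2.6, 2.6]. Speed limits (rad/s): [2.22, 2.22, 2.79, 2.79, 3.14, 3.14, 3.14].

INTERFACE

Orientations are given as a unit quaternion [x, y, z, w].
In Python, from bench import r, camera gives the robot as it stands. The module is installed in compiled form; this text tells all that it offers.
- The arm moves only by the shell command python3 -m pendant 'ROWS' [FORCE]. ROWS is JSON, a list of rows, each an object with "dp": the shift along the tool's x, y, z as a fraction of full scale, a list of three; "rotation": the turn, a rotation vector about the tool's x, y, z as a fraction of full scale, a list of three; "jaw": the opening, from 0 (shut) to 1 (fully open). A call has 1 to 8 rows; each row is the pose to reach, as a shift and turn from the pose commanded when the call began, along the tool's axes at that moment, turning the shorter way round; what a row does not reach only later rows make up. Full scale, the value 1, is 0.15 m for a shift and 2 pi rad for a turn. A row lasts 1/8 s, in which the tool goes at most 62.5 mm and 10.7 degrees, less where a joint would pass 70% of its speed; a pose out of reach is approached as far as the arm can. A call with a number of a shift or a turn outside -1 to 1 is refused whole. A call with a gripper value outside its range is refused whole. The fingers move at their own pace and stop on an object; FORCE is the grip in N (left out, the last holds). Time passes only in rows, so rows that repeat a pose let the fingers close. It gives the time, the measured TCP pose, the force, the opening and the grip force at its end, in the units of the state.
- r.read_state(): the state, without advancing time (a new reading comes with each control period).
- camera(name): name is "scene" or "top"; returns a dict with "image" (384x512x3 uint8, red, green, blue), "z_map" (384x512 float32, m along the optical axis (not along the pixel's ray), 0 where there is no reading), "mtx" (3x3 intrinsics, pixels), "T" (4x4, takes a point from camera to world coordinates). Camera axes: x right, y down, z forward; pixel columns grow to the right and rows downward; lengths in m; the calibration is good to about 2 mm. A picture is of the moment at which its call begins.
- r.close_job(): hands the job in; it is judged then, once.
The state is a dict: "time": time; "joint_positions": joint angles; "joint_vel": joint speeds; "joint_torque": joint torques, N m; "ee_pos": TCP position; "eef_rot": TCP orientation; "ft_force": force on the tool from outside, world axes, zero at the start; "torque": the same for the moment, N m; "width": finger opening in m; "grip_force": force on a finger pad.
Only numpy, scipy, OpenCV 4.12 (cv2) and the standard library are available. Lean on these libraries where they do the work, as an engineer would, in place of code of your own. Each camera call takes 0.05 s, during which the arm holds its last target. There are 200 camera calls.

TASK

Put the repaired panel meter back together: swing the open front half of its housing up until the two halves meet edge to edge, then take the oblong bezel (the one that matches the mouth of the housing, not the square one), set it squarely over the mouth and press it straight down until it snaps past the spring catches and sits fully home on the sealing flange. Do not stop or let go at the click: finish while you are still pressing the bezel down firmly, about as hard as one pushes a stiff button (10 to 20 N, never a crushing push), so that the seal takes, and leave the other things on the desk where they are.

Things in the scene. Friction and masses are not known exactly. Their poses are not given: they have to be found in the camera images.
- stand: Panel meter clamped in a low steel bench vice (fixed; base 94 x 90 x 10 mm, jaws to 56 mm high, screw knob out to 82 mm on +y). Origin on the desk under the centre of the closed housing; z up, x from the swinging front half to the clamped rear half, y along the hinge. Closed housing: upright light-grey box, 36 mm (x) by 56 mm (y), centred on the origin, 30 to 90 mm above the desk.
- shell (a joint): Swing angle of the front housing half (the -x half, 18 mm deep, 56 mm wide, 60 mm tall): 0 = closed edge to edge against a stop, grows to 1.0 as it leans out toward the stand's -x. Hinge line along the stand's y, 30 mm above the desk, straight under the seam (stand x = 0). Friction 0.05 N m: stays where left. Push its outer side up and toward the stand's +x, along the arc, to close it.
- shell_rim (a point): Middle of the outer upper edge of the flange on the front half, 23.5 mm outside the seam and 42 mm from the hinge line along the half; moves with the half. The half's wall stands 5.5 mm inside the flange edge and goes on 18 mm past it to the mouth, whose outer edge is tapered to 15 mm from the seam.
- mouth (a point): Centre of the housing's open top (its mouth), 90 mm above the desk; axes as the stand's. The top 6 mm of the walls taper inward by 2.5 mm a side as a lead-in; below that the housing fits the bezel's skirt with 1.75 mm (x) and 2 mm (y) clearance a side. The display inside ends 4 mm below the mouth.
- seat (a point): Point on the stand's vertical centre line, level with the top of the sealing flange (47 x 64 mm, 4 mm thick) round the housing, 72 mm above the desk: the bezel's origin lies here when fully home; axes as the stand's.
- barb (a point): Crest of the wedge-shaped barb of the spring catch in the rear 56 mm wide face: 78.5 mm above the desk, 21.75 mm from the centre line (3.75 mm proud of the wall), 14 mm wide. The front half carries a like barb. Each slopes back to the wall toward the mouth and gives inward against a spring of 1.75 N/mm.
- bezel: Oblong black snap bezel with dark window, 51 mm (its x) by 66 mm (its y), 22 mm high, 35 g, loose on the desk, window up. Origin at the centre of its underside, z up. Skirt open below, 19 mm deep, opening 39.5 x 60 mm. Fits with x along the stand's x, either way. Meets the catches about 9 mm above home; the push rises to about 10 N at 4.5 mm, then suddenly drops to nothing.
- bezel_square: The bezel of another meter, same black plastic and height, but square, 51 x 51 x 22 mm, loose, window up; it does not fit. Origin under its centre. Leave it alone.
- tweezers: Bystander: steel tweezers, 110 mm long along its y, 9 mm high.
- flux_jar: Bystander: small jar with a yellow lid, 43 mm across, 29 mm high.
- cartridge_1: Bystander: grey game cartridge, 34 x 57 x 9 mm, lying flat.
Mind the look-alikes: they are no part of the job. What is shaped like the bezel but pink is not meant.

How it is judged:
By the outcome, as a careful person would: the job done as asked, in the order asked, and still so for the second after the job is handed in, while the arm keeps its last pose, push and grip.
It also fails if it takes over 54 s, if anything falls off the work surface, if the arm or the gripper's body presses on something with over 40 N, if the wrist force passes 120 N, or if a joint passes its speed limit or range.

## Working session

There is one attempt and no reset: what is moved stays moved. The work goes in short steps, Python scripts to look and compute and a shell command to move; the robot and the scene stay as the last step left them, time stands still between calls to the robot, and variables do not carry over. Pictures are saved under pics/ and viewed, at most 10 in all, crops included, and the job is handed in when it is done.

```bash
mkdir -p pics; cat > h.py <<'E'
from bench import r, camera
import numpy as np, cv2
from scipy.spatial.transform import Rotation as R
def cloud(c):
    z=c["z_map"]; K=c["mtx"]; v,u=np.mgrid[:z.shape[0],:z.shape[1]]
    p=np.stack([(u-K[0,2])/K[0,0]*z,(v-K[1,2])/K[1,1]*z,z],-1)
    w=p@c["T"][:3,:3].T+c["T"][:3,3]; w[z==0]=np.nan; return w
def save(c,n): cv2.imwrite("pics/"+n,c["image"][:,:,::-1])
E
python3 - <<'E'
from h import *
import pickle
for n in("top","scene"):
    c=camera(n); save(c,n+"0.png"); pickle.dump(c,open(n+"0.pkl","wb")); print(c["T"].round(3).tolist(),c["mtx"].round(1).tolist())
s=r.read_state(); print(s["ee_pos"],s["eef_rot"],s["time"],s["width"]); print(R.from_quat(s["eef_rot"]).as_matrix().round(3))
E
```

```text
[[0.015, -0.992, 0.122, 0.325], [-1.0, -0.013, 0.024, -0.033], [-0.022, -0.123, -0.992, 1.399], [0.0, 0.0, 0.0, 1.0]] [[447.7, 0.0, 260.0], [0.0, 447.7, 190.3], [0.0, 0.0, 1.0]]
[[-0.719, -0.37, 0.588, -0.036], [-0.695, 0.374, -0.614, 0.593], [0.007, -0.85, -0.526, 0.603], [0.0, 0.0, 0.0, 1.0]] [[366.1, 0.0, 254.0], [0.0, 366.1, 191.7], [0.0, 0.0, 1.0]]
[ 0.20936992 -0.58851129  0.22183819] [ 9.85428187e-01  1.70090787e-01 -1.48214392e-04 -6.24506721e-04] 0.1 0.08674925504577194
[[ 0.942  0.335 -0.001]
 [ 0.335 -0.942  0.001]
 [-0.    -0.001 -1.   ]]
```

View pics/top0.png

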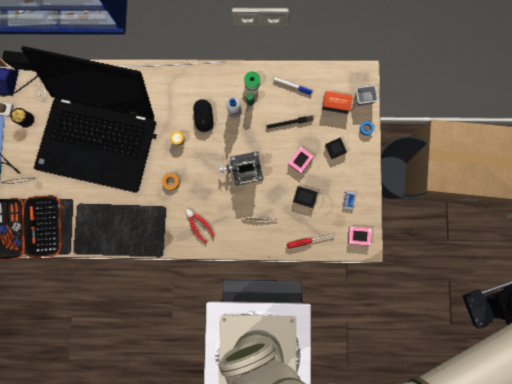

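View pics/scene0.png

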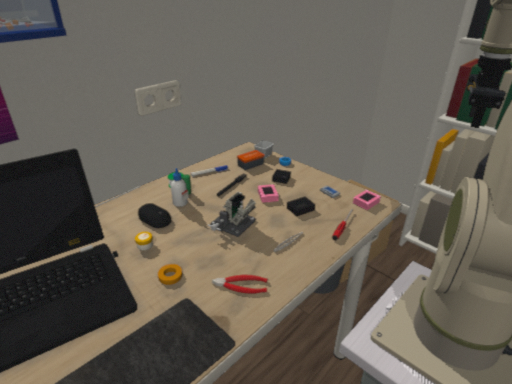

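The top view shows the stand at about (245,168), black bezels at (305,197) and (336,148), and pink decoys at (300,160) and (360,236). In the scene view the stand is at (235,215). Next I'll enlarge these and measure.

```bash
python3 - <<'E'
from h import *
import pickle
t=pickle.load(open("top0.pkl","rb")); s=pickle.load(open("scene0.pkl","rb"))
a=cv2.resize(t["image"][135:215,210:350],None,fx=5,fy=5,interpolation=cv2.INTER_CUBIC)
b=cv2.resize(s["image"][160:250,200:325],None,fx=6,fy=6,interpolation=cv2.INTER_CUBIC)
cv2.imwrite("pics/tc.png",a[:,:,::-1]); cv2.imwrite("pics/sc.png",b[:,:,::-1])
for c,rois in((t,[(285,180,325,215),(322,133,352,163)]),(s,[(282,192,320,220),(268,165,296,188)])):
    w=cloud(c)
    for (x0,y0,x1,y1) in rois:
        q=w[y0:y1,x0:x1].reshape(-1,3); 
        q=q[(q[:,2]>0.017)&(q[:,2]<0.028)]
        (cx,cy),(A,B),an=cv2.minAreaRect((q[:,:2]*1000).astype(np.float32))
        print(len(q),cx,cy,A,B,an,np.median(q[:,2]))
w=cloud(t); q=w[150:190,220:270]
print((q[...,2][::2,::2]*1000).round(0).astype(int)); print(q[20,25])
E
```

```text
318 477.4405822753906 -138.55419921875 65.71703338623047 51.101436614990234 73.27944946289062 0.02132579299675863
241 632.7501220703125 -234.35598754882812 50.52511215209961 52.455848693847656 24.440372467041016 0.021443537081062614
253 475.8751525878906 -138.294921875 66.80933380126953 52.43848419189453 71.79098510742188 0.020900328642067256
159 615.5400390625 -200.8678741455078 50.69462585449219 125.71949005126953 24.77309799194336 0.020767066552920155
[[                   0                    0                   -7
                    -1                   -3                    0
                     6                   -3                    0
                     2                   -2                   -2
                     0                    1                    0
                     1 -9223372036854775808                   -4
                     0                    0                   -2
                    -1                   -5                    1
                    -4]
 [                  -3                    0                   -9
                     2          
[... 9635 characters left out ...]
             3                   -4
                    -7]
 [                  -2                    1                   -4
                     0                   -1                    1
                     3                    1                    0
                     0                    4                    3
                     6                   -1                   -2
                    -5                   -5                   -4
                    -6                   -2                    0
                     0                    0                   -3
                     2]]
[0.5478663  0.04354435 0.08350679]<stdin>:15: RuntimeWarning: invalid value encountered in cast
```

View pics/tc.png

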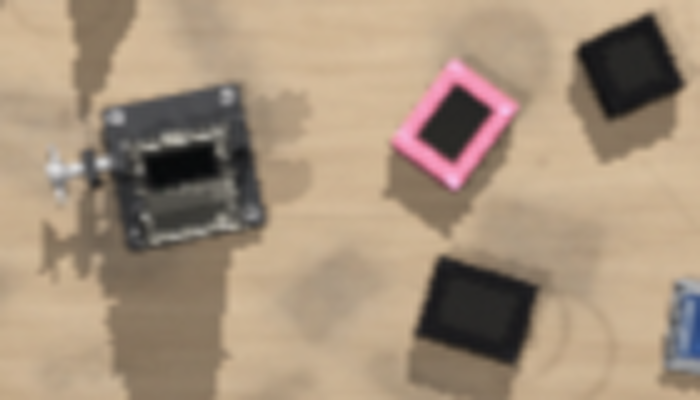

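View pics/sc.png

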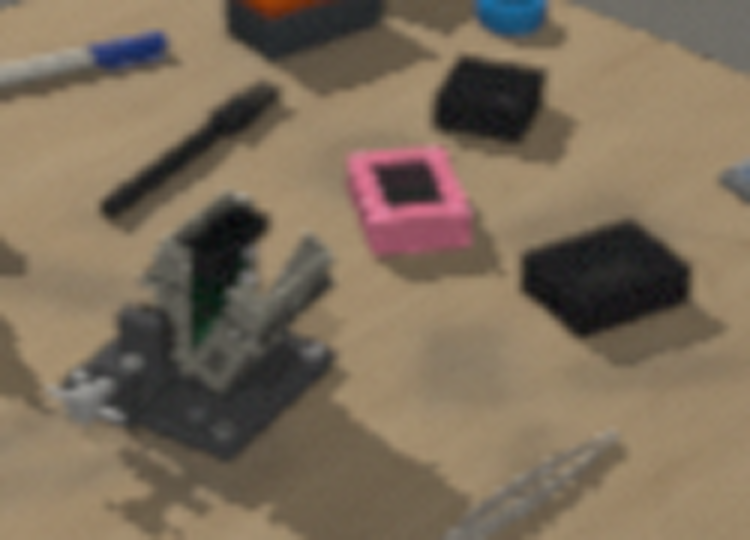

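The top crop shows the stand with its knob on the left, so stand +y is roughly world +y, and the front half leans toward the robot (image down). The oblong bezel is the one at crop (478,310), and depth confirms 66x51. The square one is at crop (630,65). Next is the exact stand pose.

```bash
python3 - <<'E'
from h import *
import pickle
t=pickle.load(open("top0.pkl","rb")); s=pickle.load(open("scene0.pkl","rb"))
def ray(c,px,z):
    K=c["mtx"];T=c["T"];px=np.atleast_2d(px)
    d=np.c_[(px[:,0]-K[0,2])/K[0,0],(px[:,1]-K[1,2])/K[1,1],np.ones(len(px))]@T[:3,:3].T
    k=(z-T[2,3])/d[:,2]; return (T[:3,3]+d*k[:,None])[:,:2]
# base corners read off crops (top: /5 +210,135 ; scene: /6 +200,160)
tc=np.array([[102,106],[238,86],[266,224],[132,250]])/5-.4+[210,135]
W=ray(t,tc,.01)*1000; print("top",W.round(1).tolist(),W.mean(0))
print([np.linalg.norm(W[i]-W[(i+1)%4]).round(1) for i in range(4)],[np.degrees(np.arctan2(*(W[(i+1)%4]-W[i])[::-1])).round(1) for i in range(4)])
# colour mask of saturated-low grey vs wood
im=t["image"][135:215,210:275]; hsv=cv2.cvtColor(im,cv2.COLOR_RGB2HSV)
m=((hsv[...,1]<60)).astype(np.uint8); m=cv2.morphologyEx(m,cv2.MORPH_OPEN,np.ones((7,7)))
cs,_=cv2.findContours(m,0,2); c0=max(cs,key=cv2.contourArea)
(c,sz,an)=cv2.minAreaRect(c0); print("mask",c,sz,an); b=cv2.boxPoints((c,sz,an))+[210,135]
W=ray(t,b,.01)*1000; print(W.round(1).tolist(),W.mean(0),ray(t,np.array(c)+[210,135],.01))
for n,c,roi in(("top",t,(210,130,280,200)),("scene",s,(190,170,270,245))):
    w=cloud(c)[roi[1]:roi[3],roi[0]:roi[2]].reshape(-1,3)
    w=w[np.hypot(w[:,0]-.55,w[:,1]-.04)<.08]
    a=np.radians(8); X=(w[:,0]-.55)*np.cos(a)+(w[:,1]-.04)*np.sin(a); Y=-(w[:,0]-.55)*np.sin(a)+(w[:,1]-.04)*np.cos(a)
    for lo,hi in((.006,.016),(.05,.06),(.066,.074),(.074,.082),(.082,.1)):
        k=(w[:,2]>lo)&(w[:,2]<hi); print(n,lo,k.sum(),(np.percentile(X[k],[2,25,50,75,98])*1e3).round(1),(np.percentile(Y[k],[2,50,98])*1e3).round(1))
E
```

```text
top [[605.2, 96.2], [619.0, 10.4], [531.1, -8.6], [513.6, 75.2]] [567.23341769  43.27955264]
[np.float64(86.9), np.float64(90.0), np.float64(85.6), np.float64(94.0)] [np.float64(-80.9), np.float64(-167.8), np.float64(101.8), np.float64(12.9)]
mask (36.15650177001953, 32.993370056152344) (29.717012405395508, 30.077529907226562) 78.11134338378906
[[602.8, 101.3], [623.7, 8.5], [531.0, -12.2], [510.3, 79.8]] [566.93606542  44.35242677] [[0.56674053 0.04431443]]
top 0.006 279 [-51.8  -3.1  44.5  54.2  63.8] [-41.5   4.8  49. ]
top 0.05 75 [-35.5 -26.   16.6  23.8  36.2] [-37.4 -13.3  42.3]
top 0.066 47 [-37.5 -30.6  14.7  22.2  28.1] [-28.3  -2.1  34.1]
top 0.074 52 [-37.6 -34.6  -6.4   7.8  25.4] [-26.8   5.3  33.5]
top 0.082 135 [-12.1   0.4   6.7  12.6  22.1] [-22.9   1.1  28.3]
scene 0.006 324 [-31.9 -22.4 -11.6   1.6  57.5] [-39.6  21.1  51.4]
scene 0.05 146 [-37.7 -31.3   2.7   8.6  26.7] [-26.6  22.6  44.2]
scene 0.066 78 [-39.1 -36.7 -23.5   4.4  23.5] [-26.7  26.   35.3]
scene 0.074 91 [-39.6 -34.1  -9.3   2.   19.6] [-24.9  14.9  31.3]
scene 0.082 136 [-8.1 -1.3  5.3 12.7 19.5] [-22.7   5.5  30.7]
```

```bash
python3 -m pendant '[{"dp":[0.92,-1,0],"rotation":[0,0,0],"jaw":0},{"dp":[0.92,-1,0],"rotation":[0,0,0],"jaw":0},{"dp":[0.92,-1,0],"rotation":[0,0,0],"jaw":0},{"dp":[0.92,-1,0],"rotation":[0,0,0],"jaw":0}]' 20
python3 -m pendant '[{"dp":[0.92,-1,0],"rotation":[0,0,0],"jaw":0},{"dp":[0.92,-1,0],"rotation":[0,0,0],"jaw":0},{"dp":[0.92,-1,0],"rotation":[0,0,0],"jaw":0},{"dp":[0.92,-1,0],"rotation":[0,0,0],"jaw":0}]'
python3 -m pendant '[{"dp":[0.92,-1,0],"rotation":[0,0,0],"jaw":0},{"dp":[0.92,-1,0],"rotation":[0,0,0],"jaw":0},{"dp":[0.92,-1,0],"rotation":[0,0,0],"jaw":0},{"dp":[0.92,-1,0],"rotation":[0,0,0],"jaw":0}]'
```

```text
time: 0.6
ee_pos: [0.2911, -0.3978, 0.2227]
eef_rot: [0.985, 0.172, 0.0, -0.0]
ft_force: [-0.8, -1.1, -0.2]
width: 0.0549
grip_force: 0.0
time: 1.1
ee_pos: [0.3702, -0.2108, 0.2227]
eef_rot: [0.985, 0.172, 0.0, 0.0]
ft_force: [-0.3, -0.1, 0.2]
width: 0.0146
grip_force: 0.0
time: 1.6
ee_pos: [0.4498, -0.0234, 0.2227]
eef_rot: [0.985, 0.172, 0.0, -0.0]
ft_force: [0.3, 0.2, -0.1]
width: 0.0005
grip_force: 0.0
```

```bash
python3 -m pendant '[{"dp":[0.24,-0.27,0.1],"rotation":[0,0,0.023],"jaw":0},{"dp":[0.24,-0.27,0.5],"rotation":[0,0,0.023],"jaw":0},{"dp":[0.24,-0.27,0.8],"rotation":[0,0,0.023],"jaw":0},{"dp":[0.24,-0.27,0.8],"rotation":[0,0,0.023],"jaw":0}]'
python3 - <<'E'
from h import *
c=camera("scene"); save(c,"s1.png"); b=cv2.resize(c["image"][150:250,170:300],None,fx=6,fy=6); cv2.imwrite("pics/s1c.png",b[:,:,::-1])
s=r.read_state(); print(s["ft_force"],s["ee_pos"])
E
```

```text
time: 2.1
ee_pos: [0.467, 0.0231, 0.0999]
eef_rot: [0.995, 0.098, -0.003, -0.001]
ft_force: [-0.9, 0.7, 0.9]
width: 0.0009
grip_force: 0.0
[ 1.33168765  0.20158074 -0.27277898] [0.46868764 0.02337838 0.10229832]
```

View pics/s1c.png

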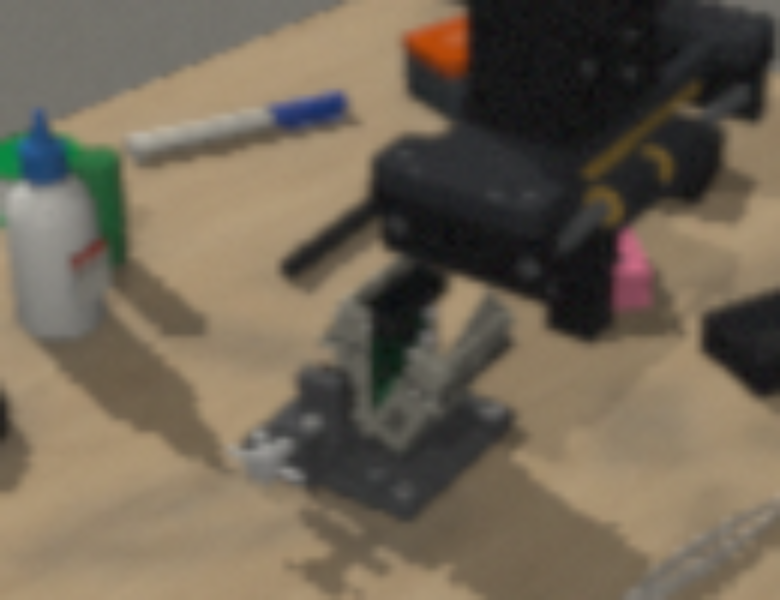

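The fingers at (585,300) hang in front of the leaning half at (480,340) with clearance. I'll lower them and push along stand +x.

```bash
python3 -m pendant '[{"dp":[0,0,0.32],"rotation":[0,0,0],"jaw":0},{"dp":[0,0,0.32],"rotation":[0,0,0],"jaw":0},{"dp":[0.07,0,0.32],"rotation":[0,0,0],"jaw":0},{"dp":[0.14,0,0.32],"rotation":[0,0,0],"jaw":0},{"dp":[0.2,0,0.32],"rotation":[0,0,0],"jaw":0},{"dp":[0.24,0,0.32],"rotation":[0,0,0],"jaw":0},{"dp":[0.27,0,0.32],"rotation":[0,0,0],"jaw":0},{"dp":[0.27,0,0.32],"rotation":[0,0,0],"jaw":0}]'
python3 - <<'E'
from h import *
c=camera("scene"); save(c,"s2.png"); b=cv2.resize(c["image"][150:250,170:300],None,fx=6,fy=6); cv2.imwrite("pics/s2c.png",b[:,:,::-1])
s=r.read_state(); print(s["ft_force"],s["ee_pos"],s["torque"])
E
```

```text
time: 3.15
ee_pos: [0.5079, 0.0319, 0.0543]
eef_rot: [0.995, 0.099, -0.001, 0.0]
ft_force: [-5.2, -1.8, 3.8]
width: 0.0005
grip_force: 2.8
[-4.76434453 -1.36724212  3.30423813] [0.50790988 0.03190297 0.05428046] [-0.18887149  1.1451259   0.03648115]
```

View pics/s2c.png

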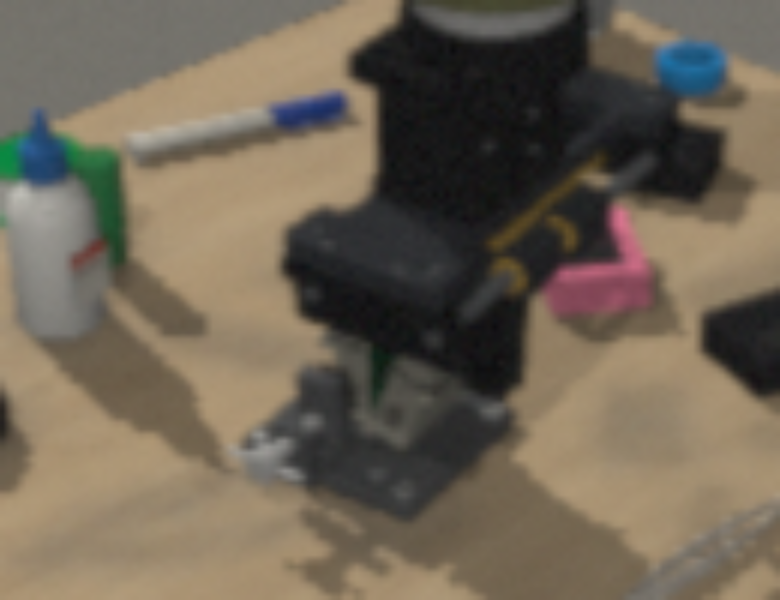

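The seam gap at (385,370) is still open but shrinking. I'll keep pushing.

```bash
python3 -m pendant '[{"dp":[0.02,0,0],"rotation":[0,0,0],"jaw":0},{"dp":[0.04,0,0],"rotation":[0,0,0],"jaw":0},{"dp":[0.06,0,0],"rotation":[0,0,0],"jaw":0},{"dp":[0.06,0,0],"rotation":[0,0,0],"jaw":0}]'
python3 -m pendant '[{"dp":[0.01,0,0],"rotation":[0,0,0],"jaw":0},{"dp":[0.02,0,0],"rotation":[0,0,0],"jaw":0},{"dp":[0.02,0,0],"rotation":[0,0,0],"jaw":0}]'
```

```text
time: 3.7
ee_pos: [0.5176, 0.0338, 0.0545]
eef_rot: [0.995, 0.099, -0.0, 0.0]
ft_force: [-2.5, -0.1, 2.8]
width: 0.0009
grip_force: 1.5
time: 4.08
ee_pos: [0.5204, 0.0344, 0.0544]
eef_rot: [0.995, 0.099, -0.0, 0.0]
ft_force: [-4.4, -1.1, 2.0]
width: 0.0002
grip_force: 2.0
```

```bash
python3 -m pendant '[{"dp":[0.01,0,0],"rotation":[0,0,0],"jaw":0},{"dp":[0.02,0,0],"rotation":[0,0,0],"jaw":0},{"dp":[0.02,0,0],"rotation":[0,0,0],"jaw":0}]'
```

```text
time: 4.45
ee_pos: [0.5208, 0.0344, 0.0541]
eef_rot: [0.995, 0.098, -0.003, 0.001]
ft_force: [-17.1, -2.8, 13.9]
width: 0.0006
grip_force: 8.7
```

```bash
python3 -m pendant '[{"dp":[-0.3,0,0],"rotation":[0,0,0],"jaw":0},{"dp":[-0.3,0,-0.2],"rotation":[0,0,0],"jaw":0},{"dp":[-0.3,0,-0.6],"rotation":[0,0,0],"jaw":0},{"dp":[-0.3,0.2,-0.8],"rotation":[0,0,0],"jaw":0},{"dp":[-0.3,0.2,-0.8],"rotation":[0,0,0],"jaw":0}]'
python3 -m pendant '[{"dp":[-0.21,0.87,0],"rotation":[0,0,-0.172],"jaw":1},{"dp":[-0.21,0.87,0],"rotation":[0,0,-0.172],"jaw":1},{"dp":[-0.21,0.87,0],"rotation":[0,0,-0.172],"jaw":1},{"dp":[-0.21,0.87,0],"rotation":[0,0,-0.172],"jaw":1},{"dp":[-0.21,0.87,0],"rotation":[0,0,-0.172],"jaw":1},{"dp":[-0.21,0.87,0],"rotation":[0,0,-0.172],"jaw":1},{"dp":[-0.21,0.87,0],"rotation":[0,0,-0.172],"jaw":1}]'
python3 - <<'E'
from h import *
import pickle
t=camera("top");c=camera("scene"); pickle.dump((t,c),open("p3.pkl","wb"))
a=cv2.resize(t["image"][135:215,210:320],None,fx=5,fy=5,interpolation=cv2.INTER_CUBIC)
b=cv2.resize(c["image"][170:250,200:270],None,fx=5,fy=5,interpolation=cv2.INTER_CUBIC)
im=np.zeros((400,910,3),np.uint8); im[:,:550]=a; im[:,555:555+350]=b[:400,:350]
cv2.imwrite("pics/p3.png",cv2.resize(im[:,:,::-1],(796,350)))
s=r.read_state(); print(s["ee_pos"],s["joint_positions"].round(2)); print(R.from_quat(s["eef_rot"]).as_matrix().round(4))
for n,c in(("top",t),("scene",c)):
    w=cloud(c).reshape(-1,3); w=w[np.hypot(w[:,0]-.553,w[:,1]-.044)<.05]
    for lo,hi in((.066,.076),(.079,.1),(.084,.1)):
        q=w[(w[:,2]>lo)&(w[:,2]<hi)]
        print(n,lo,len(q),cv2.minAreaRect((q[:,:2]*1000).astype(np.float32)),q.mean(0).round(4))
E
```

```text
time: 5.08
ee_pos: [0.4875, -0.0053, 0.177]
eef_rot: [0.995, 0.097, 0.003, 0.001]
ft_force: [-0.4, 0.5, -0.2]
width: 0.0003
grip_force: 0.0
time: 5.95
ee_pos: [0.4799, -0.1368, 0.1737]
eef_rot: [0.803, 0.596, 0.0, -0.0]
ft_force: [0.3, -0.4, -0.7]
width: 0.0628
grip_force: 0.0
[ 0.47994914 -0.13700873  0.17402152] [ 0.84  0.15 -0.7   1.82  0.1   1.21 -0.19]
[[ 2.925e-01  9.563e-01 -2.000e-04]
 [ 9.563e-01 -2.925e-01  3.000e-04]
 [ 3.000e-04 -3.000e-04 -1.000e+00]]
top 0.066 100 ((553.6041870117188, 43.11224365234375), (47.290645599365234, 63.6605339050293), 11.82323932647705) [0.5496 0.0428 0.0715]
top 0.079 200 ((553.97314453125, 43.006351470947266), (40.89715576171875, 54.96121597290039), 11.81153678894043) [0.5523 0.0427 0.0861]
top 0.084 149 ((553.8756713867188, 43.27558135986328), (37.378780364990234, 54.20600128173828), 14.03220272064209) [0.5524 0.0433 0.0875]
scene 0.066 106 ((551.406982421875, 44.183467864990234), (47.96589660644531, 63.898277282714844), 12.71608829498291) [0.5396 0.0537 0.0716]
scene 0.079 224 ((550.2935791015625, 43.73971176147461), (38.871124267578125, 58.325355529785156), 11.40545654296875) [0.5493 0.045  0.0854]
scene 0.084 162 ((550.7142944335938, 43.15156936645508), (38.38365936279297, 54.90327072143555), 16.591829299926758) [0.5497 0.0437 0.0869]
```

View pics/p3.png

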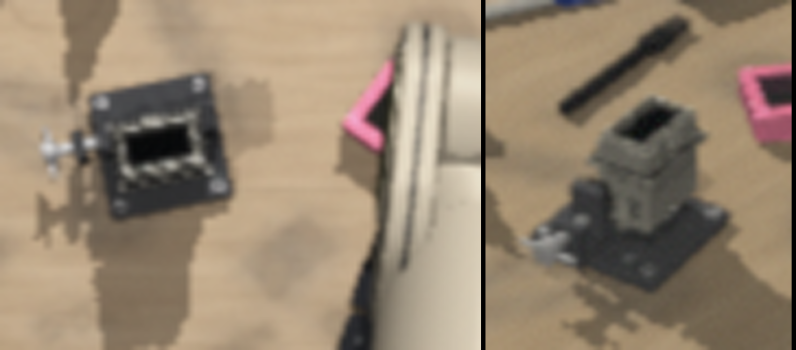

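The picture shows the housing closed edge to edge, with its mouth at (155,145) in the left view and square in the scene view. Next I'll grasp the bezel.

```bash
python3 -m pendant '[{"dp":[-0.015,-0.018,0.1],"rotation":[0,0,0],"jaw":1},{"dp":[-0.015,-0.018,0.4],"rotation":[0,0,0],"jaw":1},{"dp":[-0.015,-0.018,0.8],"rotation":[0,0,0],"jaw":1},{"dp":[-0.015,-0.018,0.8],"rotation":[0,0,0],"jaw":1}]'
```

```text
time: 6.55
ee_pos: [0.473, -0.1376, 0.0506]
eef_rot: [0.803, 0.596, -0.002, -0.004]
ft_force: [0.1, -0.1, 0.6]
width: 0.0872
grip_force: 0.0
```

```bash
python3 -m pendant '[{"dp":[0,0,0.15],"rotation":[0,0,0],"jaw":1},{"dp":[0,0,0.28],"rotation":[0,0,0],"jaw":1},{"dp":[0,0,0.28],"rotation":[0,0,0],"jaw":1}]'
```

```text
time: 6.92
ee_pos: [0.4763, -0.1387, 0.0124]
eef_rot: [0.803, 0.596, -0.0, -0.0]
ft_force: [0.2, -1.0, -0.2]
width: 0.0869
grip_force: 0.0
```

```bash
python3 -m pendant '[{"dp":[0,0,0.06],"rotation":[0,0,0],"jaw":1},{"dp":[0,0,0.06],"rotation":[0,0,0],"jaw":0.3},{"dp":[0,0,0.06],"rotation":[0,0,0],"jaw":0.3},{"dp":[0,0,0.06],"rotation":[0,0,0],"jaw":0.3},{"dp":[0,0,0.06],"rotation":[0,0,0],"jaw":0.3},{"dp":[0,0,0.06],"rotation":[0,0,0],"jaw":0.3}]' 50
```

```text
time: 7.68
ee_pos: [0.4769, -0.1388, 0.0037]
eef_rot: [0.803, 0.596, 0.0, 0.0]
ft_force: [-0.4, -0.7, 1.8]
width: 0.0505
grip_force: 50.0
```

```bash
python3 -m pendant '[{"dp":[0,0,-0.3],"rotation":[0,0,0],"jaw":0.3},{"dp":[0,0,-0.7],"rotation":[0,0,0],"jaw":0.3},{"dp":[0.2,0.03,-0.8],"rotation":[0,0,0],"jaw":0.3},{"dp":[0.5,0.06,-0.8],"rotation":[0,0,0],"jaw":0.3},{"dp":[0.8,0.1,-0.8],"rotation":[0,0,0],"jaw":0.3},{"dp":[0.8,0.1,-0.8],"rotation":[0,0,0],"jaw":0.3},{"dp":[0.8,0.1,-0.8],"rotation":[0,0,0],"jaw":0.3}]'
```

```text
time: 8.55
ee_pos: [0.5254, -0.0288, 0.1233]
eef_rot: [0.803, 0.596, -0.0, -0.0]
ft_force: [0.4, 0.6, -0.8]
width: 0.0506
grip_force: 50.0
```

```bash
python3 -m pendant '[{"dp":[0.2,0.01,0],"rotation":[0,0,-0.03],"jaw":0.3},{"dp":[0.4,0.02,0],"rotation":[0,0,-0.06],"jaw":0.3},{"dp":[0.513,0.032,0],"rotation":[0,0,-0.08],"jaw":0.3},{"dp":[0.513,0.032,0],"rotation":[0,0,-0.08],"jaw":0.3},{"dp":[0.513,0.032,0],"rotation":[0,0,-0.08],"jaw":0.3},{"dp":[0.513,0.032,0],"rotation":[0,0,-0.08],"jaw":0.3}]'
python3 - <<'E'
from h import *
c=camera("scene"); t=camera("top")
a=cv2.resize(t["image"][135:215,210:290],None,fx=5,fy=5,interpolation=cv2.INTER_CUBIC)
b=cv2.resize(c["image"][150:240,190:270],None,fx=5,fy=5,interpolation=cv2.INTER_CUBIC)[:400]
cv2.imwrite("pics/p4.png",np.hstack([b,a])[:,:,::-1].copy())
s=r.read_state(); print(s["ee_pos"],s["joint_positions"].round(2),s["ft_force"]); print(R.from_quat(s["eef_rot"]).as_matrix().round(4))
E
```

```text
time: 9.3
ee_pos: [0.5523, 0.0426, 0.1235]
eef_rot: [0.631, 0.776, -0.0, 0.0]
ft_force: [-0.0, 0.4, -0.8]
width: 0.0508
grip_force: 50.0
[0.55240006 0.04314357 0.12355013] [ 0.56  0.38 -0.86  1.74  0.31  1.17 -0.18] [ 0.60711589  0.3058315  -0.9579773 ]
[[-2.063e-01  9.785e-01  0.000e+00]
 [ 9.785e-01  2.063e-01 -7.000e-04]
 [-6.000e-04 -1.000e-04 -1.000e+00]]
```

View pics/p4.png

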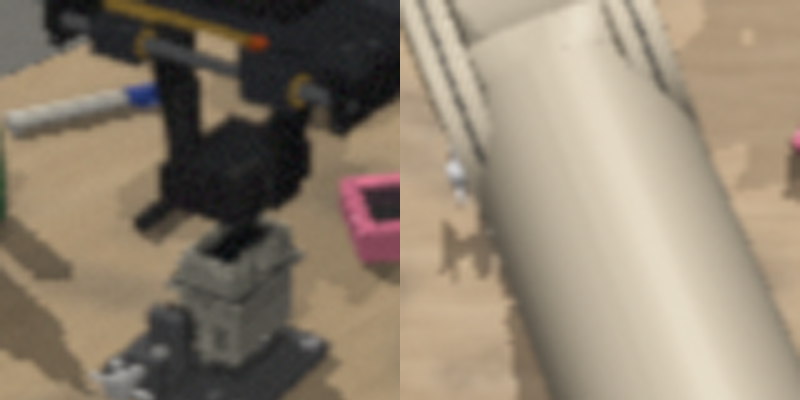

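The scene view shows the bezel at (235,165) held level and square over the mouth at (240,245). The arm hides the stand from the top camera. I'll lower it and watch the forces.

```bash
python3 -m pendant '[{"dp":[0,0,0.1],"rotation":[0,0,0],"jaw":0.3},{"dp":[0,0,0.187],"rotation":[0,0,0],"jaw":0.3},{"dp":[0,0,0.187],"rotation":[0,0,0],"jaw":0.3},{"dp":[0,0,0.187],"rotation":[0,0,0],"jaw":0.3}]'
python3 -m pendant '[{"dp":[0,0,0.013],"rotation":[0,0,0],"jaw":0.3},{"dp":[0,0,0.026],"rotation":[0,0,0],"jaw":0.3},{"dp":[0,0,0.026],"rotation":[0,0,0],"jaw":0.3}]'
```

```text
time: 9.9
ee_pos: [0.5525, 0.0442, 0.0955]
eef_rot: [0.629, 0.777, 0.0, -0.0]
ft_force: [1.6, 0.3, 0.3]
width: 0.0503
grip_force: 50.0
time: 10.28
ee_pos: [0.5525, 0.044, 0.0915]
eef_rot: [0.629, 0.777, -0.0, 0.0]
ft_force: [-1.0, 0.2, -0.6]
width: 0.0505
grip_force: 50.0
```

```bash
python3 -m pendant '[{"dp":[0,0,0.01],"rotation":[0,0,0],"jaw":0.3},{"dp":[0,0,0.02],"rotation":[0,0,0],"jaw":0.3},{"dp":[0,0,0.02],"rotation":[0,0,0],"jaw":0.3}]'
```

```text
time: 10.65
ee_pos: [0.5524, 0.0441, 0.0885]
eef_rot: [0.629, 0.777, -0.0, -0.0]
ft_force: [0.6, -1.0, -0.9]
width: 0.0508
grip_force: 50.0
```

No contact so far, with the bezel 5 mm into the lead-in.

```bash
python3 -m pendant '[{"dp":[0,0,0.01],"rotation":[0,0,0],"jaw":0.3},{"dp":[0,0,0.02],"rotation":[0,0,0],"jaw":0.3},{"dp":[0,0,0.02],"rotation":[0,0,0],"jaw":0.3}]'
```

```text
time: 11.02
ee_pos: [0.5527, 0.0441, 0.0856]
eef_rot: [0.629, 0.777, 0.0, 0.0]
ft_force: [0.6, -0.1, -1.6]
width: 0.0509
grip_force: 50.0
```

```bash
python3 -m pendant '[{"dp":[0,0,0.01],"rotation":[0,0,0],"jaw":0.3},{"dp":[0,0,0.014],"rotation":[0,0,0],"jaw":0.3},{"dp":[0,0,0.014],"rotation":[0,0,0],"jaw":0.3}]'
```

```text
time: 11.4
ee_pos: [0.5528, 0.0441, 0.0837]
eef_rot: [0.629, 0.777, 0.0, 0.0]
ft_force: [1.5, 0.3, 2.0]
width: 0.0508
grip_force: 50.0
```

Now touching the catches at the expected height. I'll press on in 1 mm steps.

```bash
python3 -m pendant '[{"dp":[0,0,0.007],"rotation":[0,0,0],"jaw":0.3},{"dp":[0,0,0.014],"rotation":[0,0,0],"jaw":0.3},{"dp":[0,0,0.014],"rotation":[0,0,0],"jaw":0.3}]'
python3 -m pendant '[{"dp":[0,0,0.007],"rotation":[0,0,0],"jaw":0.3},{"dp":[0,0,0.01],"rotation":[0,0,0],"jaw":0.3},{"dp":[0,0,0.01],"rotation":[0,0,0],"jaw":0.3}]'
```

```text
time: 11.78
ee_pos: [0.5529, 0.0442, 0.0816]
eef_rot: [0.629, 0.777, 0.0, 0.0]
ft_force: [1.8, 0.6, 4.6]
width: 0.0509
grip_force: 50.0
time: 12.15
ee_pos: [0.5529, 0.0441, 0.0803]
eef_rot: [0.629, 0.777, 0.0, 0.0]
ft_force: [2.1, 0.5, 7.1]
width: 0.0507
grip_force: 50.0
```

```bash
python3 -m pendant '[{"dp":[0,0,0.007],"rotation":[0,0,0],"jaw":0.3},{"dp":[0,0,0.01],"rotation":[0,0,0],"jaw":0.3},{"dp":[0,0,0.01],"rotation":[0,0,0],"jaw":0.3}]'
```

```text
time: 12.52
ee_pos: [0.5523, 0.044, 0.078]
eef_rot: [0.629, 0.777, -0.0, -0.0]
ft_force: [2.8, 1.0, -1.6]
width: 0.0507
grip_force: 50.0
```

It snapped past the catches. I'll continue to home and build up the press.

```bash
python3 -m pendant '[{"dp":[0,0,0.007],"rotation":[0,0,0],"jaw":0.3},{"dp":[0,0,0.014],"rotation":[0,0,0],"jaw":0.3},{"dp":[0,0,0.014],"rotation":[0,0,0],"jaw":0.3}]'
```

```text
time: 12.9
ee_pos: [0.552, 0.044, 0.076]
eef_rot: [0.629, 0.777, -0.0, -0.0]
ft_force: [0.4, 0.1, -0.6]
width: 0.0508
grip_force: 50.0
```

```bash
python3 -m pendant '[{"dp":[0,0,0.004],"rotation":[0,0,0],"jaw":0.3},{"dp":[0,0,0.006],"rotation":[0,0,0],"jaw":0.3},{"dp":[0,0,0.006],"rotation":[0,0,0],"jaw":0.3}]'
```

```text
time: 13.28
ee_pos: [0.5522, 0.044, 0.0757]
eef_rot: [0.629, 0.777, -0.0, -0.0]
ft_force: [-2.3, 0.2, 5.2]
width: 0.0505
grip_force: 50.0
```

```bash
python3 -m pendant '[{"dp":[0,0,0.003],"rotation":[0,0,0],"jaw":0.3},{"dp":[0,0,0.006],"rotation":[0,0,0],"jaw":0.3},{"dp":[0,0,0.006],"rotation":[0,0,0],"jaw":0.3},{"dp":[0,0,0.006],"rotation":[0,0,0],"jaw":0.3}]'
```

```text
time: 13.78
ee_pos: [0.5523, 0.044, 0.0757]
eef_rot: [0.629, 0.777, -0.001, 0.0]
ft_force: [-7.0, -0.6, 16.3]
width: 0.0506
grip_force: 50.0
```

```bash
python3 - <<'E'
from h import *
F=[]
for i in range(6):
    c=camera("scene"); F.append(r.read_state()["ft_force"].round(1).tolist())
print(F)
b=cv2.resize(c["image"][150:240,190:290],None,fx=6,fy=6,interpolation=cv2.INTER_CUBIC); cv2.imwrite("pics/p5.png",b[:,:,::-1])
E
```

```text
[[-7.4, -1.4, 15.5], [-7.0, -0.9, 14.2], [-7.8, -1.2, 15.1], [-8.6, -2.1, 15.0], [-7.5, -1.6, 14.8], [-7.2, -1.0, 14.8]]
```

View pics/p5.png

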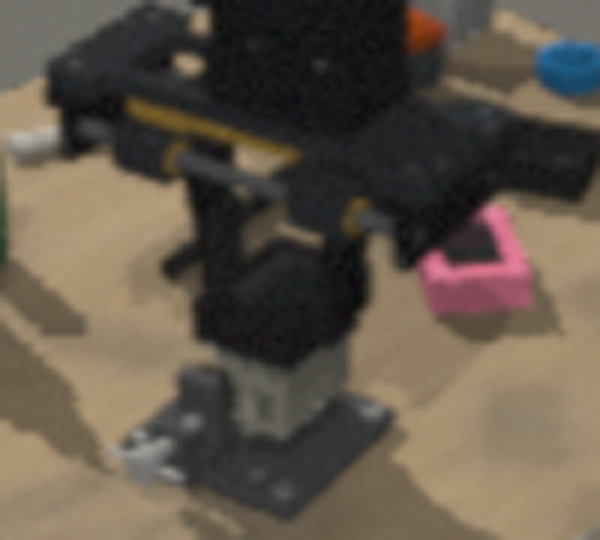

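The bezel at (285,300) sits level on the flange and the closed housing shows below it at (280,390). The press holds steady at about 15 N, so I'm handing in.

```bash
python3 -c "
from bench import r
print(r.close_job())"
```

```text
the job is handed in; nothing more can be done
None
```

The front half is closed and the oblong bezel is snapped fully home; I handed in at about 14 s while still gripping it and pressing down with about 15 N, but the system gave no verdict.

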